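Count out tube caps on a counting tray

ROBOT

A 6-joint arm with a two-finger parallel gripper is mounted at the origin on a cart in front of the work surface, level with it; the furniture and walls round the work are solid. World frame = base frame: x ahead of the robot, y to its left, z up, the work surface at z = 0. Lengths are in m, angles in rad, forces in N, time in s.
With the tool pointing down it reaches from about 0.4 to 0.825 m from the base axis. Payload 7 kg.
Tool frame: the origin (TCP) lies midway between the tips of the shut fingers; the grasp point (between the pads) lies 19 mm behind it; z points along the fingers, y is the line along which they close (so a half turn about z gives the same grasp; the last joint's range is limited). The gripper opens to 85 mm and grips with 20 to 120 N. Pads are 22 mm wide; open, the fingers measure 114 mm over their backs; the gripper's body (76 mm by 85 mm) begins 54 mm behind the grasp point. The pads swing forward as they close: fully open they stand 13 mm farther back than shut.
Start: joints at [-1.042, 0.359, 0.012, 0, -1.224, -0.288], TCP at [0.161, -0.656, 0.207] pointing down, gripper open.
Joint ranges: [-3.07, 3.07], [-1.43, 2.12], [-1.02, 1.25], [-3.03, 1.67], [-3.05, -0], [-3.03, 3.03]. Speed limits (rad/s): [2.39, 2.39, 3.01, 3.14, 3.14, 3.14].

INTERFACE

Orientations are given as [roll, pitch, yaw] about the fixed x, y, z axes, in that order (R = Rz(yaw) Ry(pitch) Rx(roll)).
In Python, from rig import manip, optics, workorder, recognise, regions_of, landmark_of gives the robot as it stands.
- The arm moves only by the tool apply_moves, never from a script. Its argument "moves" is a list that holds one entry, the list of rows, each a list of 7 numbers: the turn, a rotation vector about the tool's x, y, z in degrees, then the shift along the tool's x, y, z in m, then the opening, from -1 (shut) to 1 (fully open), so that 0 is half open. A call has 1 to 10 rows; each row shifts and turns the commanded pose from where the row before left it, along the tool's axes as they then stand; what a row does not reach is not made up. A row lasts 1/12 s, in which the tool goes at most 41.7 mm and 7.16 degrees, less where a joint would pass 70% of its speed; a pose out of reach is approached as far as the arm can. A call with a gripper value outside its range is refused whole. The fingers move at their own pace and stop on an object; "squeeze" is the grip in N (left out, the last holds). Time passes only in rows, so rows that do not move let the fingers close. It gives the time, the measured TCP pose, the force, the opening and the grip force at its end, in the units of the state.
- manip.get_state(): the state, without advancing time (a new reading comes with each control period).
- optics.camera(name): name is "scene" or "top" or "wrist"; returns (picture, depth): 420x560x3 uint8, red, green, blue; 420x560 float32, m along the optical axis (not along the pixel's ray), 0 where there is no reading.
- optics.get_calibration(name): a dict with "fx", "fy", "cx", "cy" (pixels), "k1" (the pictures are not rectified: a ray, as slopes to the right and down, at radius r is drawn at 1 + k1 r^2 times it, then the intrinsics apply), "rvec" (rotation vector, rad) and "tvec" (3), from world to camera coordinates, as OpenCV has them. Camera axes: x right, y down, z forward; pixel columns grow to the right and rows downward; lengths in m; the calibration is good to about 2 mm. A picture is of the moment at which its call begins: read the wrist's pose just before it. get_calibration takes no time and is no camera call; for the wrist camera it gives the pose at the moment of the call.
- workorder.close_job(): hands the job in; it is judged then, once.
Trained networks look in the newest picture that a camera, given by its name, has taken for a name from the list of things; names that differ only in an ending like _2 or _b are one class to them, and where a whole thing is asked for, a point or a joint stands for the part that bears it (a point fixed in the world has none). Each returns a list of dicts, best first, with "score" (0 to 1); they miss things now and then, are a little off and sometimes report something else, mostly with a low value. They report only what shows in the picture. A call takes as long as a camera call.
- recognise(camera, target): "box" ([left, top, right, bottom] in pixels, round what is visible of it).
- regions_of(camera, target): "pixels" (420x560 bool, what is visible of it) and "box" ([left, top, right, bottom] in pixels, round what is visible of it).
- landmark_of(camera, target): "centre" ([column, row] in pixels: a listed point, or the origin of a listed thing).
The state is a dict: "time_s": time; "q": joint angles; "qd": joint speeds; "tau": joint torques, N m; "tool_pos": TCP position; "tcp_rot": TCP orientation; "wrist_force": force on the tool from outside, world axes, zero at the start; "torque": the same for the moment, N m; "opening": finger opening in m; "gripper_force": force on a finger pad.
Only numpy, scipy, OpenCV 4.12 (cv2) and the standard library are available. Lean on these libraries where they do the work, as an engineer would, in place of code of your own. Each camera call takes 0.05 s, during which the arm holds its last target. There are 200 camera calls.

TASK

With the fingers shut, sweep the three small tube caps across the plate of the counting tray and over its open edge into the trough, leaving the two wide jar caps on the plate (they are poured back later), and then push the trough's cover over until it lies fully shut. Caps are only pushed, never lifted, and nothing else on the desk is disturbed.

Things in the scene. Friction and masses are not known exactly. Their poses are not given: they have to be found in the camera images.
- tray: Grey plastic counting tray, fixed on the desk, 220 x 210 mm, turned by up to 0.3 rad. Origin under its middle at desk level, z up. In its frame the flat plate, 30 mm above the desk, spans x = -106 to 106 and y = -99 to 51 mm. 4 mm thick walls stand 17 mm above it on the -x, -y and +x sides; a spout 52 mm wide breaks the +x wall at its -y end. The +y (left) side is open to the trough.
- trough (a point): Middle of the floor of the trough where the tube caps belong: a sunken channel along the tray's left side, in the tray's frame x = -106 to 106, y = 51 to 99 mm. Its floor is 4 mm above the desk, 26 mm below the plate; its end and outer walls are no higher than the plate. Axes as the tray's.
- plate_lip (a point): Middle of the plate's open edge (y = 51 mm in the tray's frame), at the plate's surface; it has no wall, and the trough begins here. Axes as the tray's.
- cover (a joint): Hinge of the trough's cover, a 216 x 54 mm grey plastic flap 2.5 mm thick, hinged along the outer wall of the trough. 0 = shut, lying flat over the trough; it starts open at 1.75 to 1.95 rad, leaning outwards past upright. The hinge has friction: the cover stays where it is left and takes under 1 N at its free edge to turn; 0 and 2.0 are hard stops.
- cover_hinge (a point): Middle of the cover's hinge line, which runs along the tray's x at y = 103 mm, 31 mm above the desk. Moves with nothing but the tray.
- cover_edge (a point): Middle of the cover's free long edge, 54 mm from the hinge line; about 84 mm above the desk when the cover is upright. When shut it lies 4 mm inside the lip, just on the plate.
- tube_cap_1_center (a point): Centre of a small white ribbed screw cap for the sample tubes, 19 mm across and 14 mm high, 10 to 14 g, loose, standing on its mouth on the plate (centre 7 mm above it). One of three; to be swept into the trough.
- tube_cap_2_center (a point): Centre of a small white ribbed screw cap for the sample tubes, 19 mm across and 14 mm high, 10 to 14 g, loose, standing on its mouth on the plate (centre 7 mm above it). One of three; to be swept into the trough.
- tube_cap_3_center (a point): Centre of a small white ribbed screw cap for the sample tubes, 19 mm across and 14 mm high, 10 to 14 g, loose, standing on its mouth on the plate (centre 7 mm above it). One of three; to be swept into the trough.
- jar_cap_1_center (a point): Centre of a wide white ribbed jar cap, 32 mm across and 12 mm high, 16 to 22 g, loose, lying mouth down on the plate among the tube caps (centre 6 mm above it). One of two; stays on the plate.
- jar_cap_2_center (a point): Centre of a wide white ribbed jar cap, 32 mm across and 12 mm high, 16 to 22 g, loose, lying mouth down on the plate among the tube caps (centre 6 mm above it). One of two; stays on the plate.
- code_scanner: Black pistol code scanner lying on its side, 152 x 64 x 50 mm, loose on the desk; origin at the middle of its underside. Not part of the job.
- marker_a: White marker pen with a black cap, 132 x 12 mm, loose on the desk; origin at the middle of its underside. Not part of the job.
- scissors: Blue-handled scissors lying flat, 87 x 199 x 9 mm, loose on the desk; origin at the middle of its underside. Not part of the job.
- note_block: Yellow block of sticky notes, 76 x 76 x 22 mm, loose on the desk; origin at the middle of its underside. Not part of the job.
- phone: Black mobile phone, 148 x 72 x 8 mm, loose on the desk; origin at the middle of its underside. Not part of the job.
- label_roll: White roll of labels lying flat, 84 mm across, 38 mm high, loose on the desk; origin at the middle of its underside. Not part of the job.

How it is judged:
By the outcome, as a careful person would: the job done as asked, in the order asked, and still so for the second after the job is handed in, with the robot touching nothing.
It also fails if it takes over 54 s, if anything falls off the work surface, if the arm or the gripper's body presses on something with over 40 N, if the wrist force passes 120 N, or if a joint passes its speed limit or range.

## Working session

There is one attempt and no reset: what is moved stays moved. The work goes in short steps, Python scripts to look and compute and a tool call to move; the robot and the scene stay as the last step left them, time stands still between calls to the robot, and variables do not carry over. Pictures are saved under pics/ and viewed, at most 10 in all, crops included, and the job is handed in when it is done.

Besides the shell and the picture viewer there is one more tool, called by a JSON object that holds its "fn" and its "kwargs", one argument or row to a line. apply_moves: Moves the arm, as the interface text tells. Its arguments: {"type":"object","properties":{"moves":{"type":"array","items":{"type":"array","items":{"type":"array","items":{"type":"number"}}}},"squeeze":{"type":"number"}},"required":["moves"]}

```bash
mkdir -p pics; ls; cat > h.py <<'E'
import numpy as np, cv2
from rig import manip, optics, workorder, recognise, regions_of, landmark_of
from scipy.spatial.transform import Rotation as R
def ray(cal,px):
    s=np.array([(px[0]-cal['cx'])/cal['fx'],(px[1]-cal['cy'])/cal['fy']]);u=s.copy()
    for _ in range(10): u=s/(1+cal['k1']*(u@u))
    Rm=cv2.Rodrigues(np.array(cal['rvec'],float))[0];t=np.array(cal['tvec'],float).ravel()
    return Rm,t,np.array([u[0],u[1],1.])
def atz(cal,px,z):
    Rm,t,d=ray(cal,px);o=-Rm.T@t;w=Rm.T@d
    return o+w*(z-o[2])/w[2]
def atd(cal,px,dep):
    Rm,t,d=ray(cal,px);return Rm.T@(d*dep-t)
def proj(cal,P):
    Rm=cv2.Rodrigues(np.array(cal['rvec'],float))[0];c=Rm@np.array(P)+np.array(cal['tvec'],float).ravel()
    u=c[:2]/c[2];u=u*(1+cal['k1']*(u@u));return u*[cal['fx'],cal['fy']]+[cal['cx'],cal['cy']]
E
python3 - <<'E'
from h import *
s=manip.get_state();print(s['time_s'],s['tool_pos'],s['tcp_rot'],s['opening'])
for c in ('top','scene'):
    im,d=optics.camera(c);cv2.imwrite(f'pics/{c}0.png',im[:,:,::-1]);cal=optics.get_calibration(c)
    np.save(c+'_d.npy',d)
    Rm,t,_=ray(cal,(0,0));print(c,'cam at',-Rm.T@t,cal['fx'])
    for n,z in (('tube_cap_1_center',.037),('jar_cap_1_center',.036),('plate_lip',.03),('trough',.004),('cover_hinge',.031),('cover_edge',.08),('tray',0)):
        for r in landmark_of(c,n): print(n,round(r['score'],2),np.round(r['centre']),np.round(atz(cal,r['centre'],z),4))
E
```

```text
pics
0.0 [ 0.16081739 -0.65503521  0.20555277] [ 3.13995612e+00 -1.23540036e-04 -2.90092608e+00] 0.08563916236468763
top cam at [ 0.41146153 -0.01786479  1.43123993] 465.1777559016536
tube_cap_1_center 0.48 [279. 180.] [0.5627 0.0084 0.037 ]
jar_cap_1_center 0.52 [295. 194.] [ 0.5196 -0.0389  0.036 ]
jar_cap_1_center 0.44 [244. 182.] [0.5548 0.1165 0.036 ]
plate_lip 0.72 [262. 178.] [0.5687 0.0597 0.03  ]
trough 0.55 [254. 181.] [0.5616 0.0856 0.004 ]
trough 0.3 [268. 150.] [0.6592 0.0429 0.004 ]
cover_hinge 0.86 [244. 184.] [0.5504 0.117  0.031 ]
cover_hinge 0.72 [280. 207.] [0.4807 0.0065 0.031 ]
cover_edge 0.75 [239. 182.] [0.5533 0.1243 0.08  ]
tray 0.64 [274. 177.] [0.5737 0.0248 0.    ]
scene cam at [-0.30890603 -0.59402782  1.01456918] 415.57937260430117
tube_cap_1_center 0.56 [287. 206.] [0.5718 0.0231 0.037 ]
jar_cap_1_center 0.46 [295. 222.] [ 0.5233 -0.0408  0.036 ]
plate_lip 0.82 [278. 206.] [0.5588 0.0552 0.03  ]
trough 0.79 [268. 209.] [0.5494 0.0916 0.004 ]
cover_hinge 0.63 [260. 200.] [0.5487 0.1254 0.031 ]
cover_edge 0.93 [261. 183.] [0.5814 0.1453 0.08  ]
tray 0.89 [285. 216.] [0.5597 0.0233 0.    ]
```

```bash
ls pics
```

```text
scene0.png
top0.png
```

```bash
python3 - <<'E'
import cv2
a=cv2.imread('pics/top0.png')[95:270,180:380];cv2.imwrite('pics/topc.png',cv2.resize(a,None,fx=4,fy=4,interpolation=2)[:600])
E
```

```text
(no output)
```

View pics/top0.png

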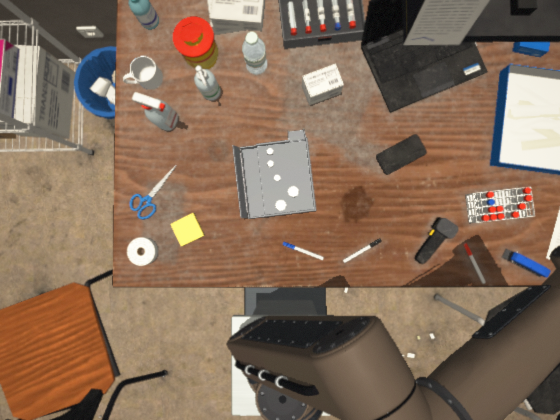

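View pics/topc.png

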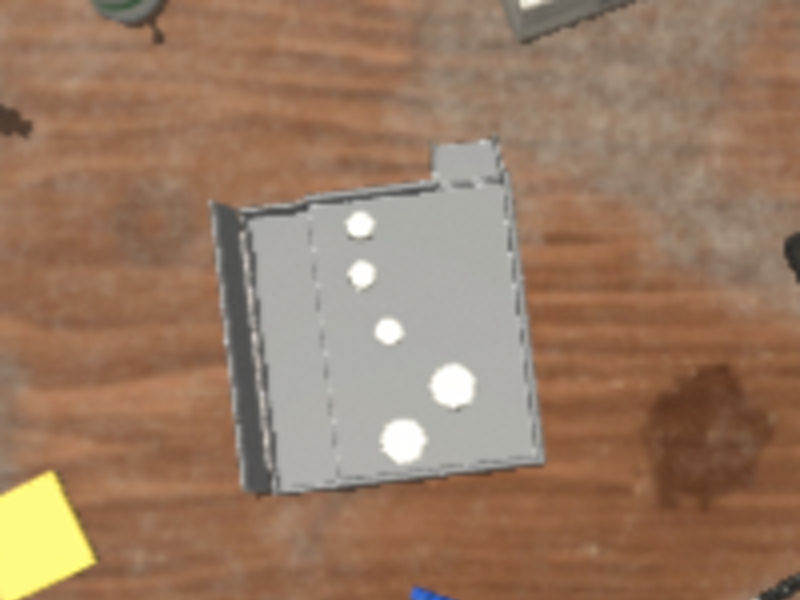

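The crop (4x, offset 180,95) shows the tray at about 0.1 rad yaw. The tube caps are at px (270,151), (270,163) and (277,178). The jar caps are at (293,191) and (281,205), on the near side. The lip runs from (257.5,146) to (264.5,214), and the cover leans out on the left.

```bash
python3 - <<'E'
from h import *
im=cv2.imread('pics/top0.png');cal=optics.get_calibration('top')
c=lambda x,y:(180+(x-1.5)/4,95+(y-1.5)/4)
def sh(n,x,y,z): print(n,np.round(atz(cal,c(x,y),z),4))
sh('lip far',310,205,.03);sh('lip near',338,478,.03)
sh('wall nr right',543,462,.047);sh('wall far right',507,182,.047)
a,b=atz(cal,c(310,205),.03),atz(cal,c(338,478),.03);print('yaw',np.arctan2((a-b)[1],(a-b)[0]),np.linalg.norm(a-b))
a,b=atz(cal,c(507,182),.047),atz(cal,c(543,462),.047);print('yaw',np.arctan2((a-b)[1],(a-b)[0]),np.linalg.norm(a-b))
m=(im.min(2)>200).astype(np.uint8);m[:, :250]=0;m[:,310:]=0;m[:145]=0;m[220:]=0
n,l,s,ce=cv2.connectedComponentsWithStats(m)
for i in range(1,n): print(s[i][4],ce[i],np.round(atz(cal,ce[i],.044 if s[i][4]<60 else .042),4))
print(cal)
print(optics.get_calibration('wrist'))
s=manip.get_state();print(R.from_euler('xyz',s['tcp_rot']).as_matrix().round(3))
E
```

```text
lip far [0.667  0.0755 0.03  ]
lip near [0.4592 0.0548 0.03  ]
wall nr right [ 0.4697 -0.0987  0.047 ]
wall far right [ 0.68   -0.0736  0.047 ]
yaw 0.09953916646499918 0.20882920060780852
yaw 0.1189562176106225 0.21176620950508596
33 [269.60606061 150.48484848] [0.6501 0.037  0.044 ]
36 [270.08333333 162.97222222] [0.6123 0.0357 0.044 ]
33 [276.75757576 177.42424242] [0.5686 0.0158 0.044 ]
95 [292.72631579 190.85263158] [ 0.5281 -0.0318  0.042 ]
99 [280.43434343 204.75757576] [0.4866 0.0052 0.042 ]
{'fx': 465.1777559016536, 'fy': 465.1777559016536, 'cx': 276.6459497806757, 'cy': 206.4509601217506, 'k1': -0.03090920174758587, 'rvec': array([ 2.17849463, -2.1889542 ,  0.02779947]), 'tvec': array([0.01963806, 0.48297128, 1.40869463])}
{'fx': 319.87885865707966, 'fy': 319.87885865707966, 'cx': 279.01481097099247, 'cy': 211.3341164120537, 'k1': -0.0030670526951550384, 'rvec': array([-1.82073549, -2.31863983, -0.33191529]), 'tvec': array([ 0.6759036 , -0.03659764,  0.37938413])}
[[-0.971 -0.238 -0.   ]
 [-0.238  0.971 -0.   ]
 [ 0.    -0.    -1.   ]]
```

{"fn": "apply_moves", "kwargs": {
  "moves": [
    [[0, 0, 0, -0.027, 0.022, 0, -1], [0, 0, 0, -0.027, 0.022, 0, -1], [0, 0, 0, -0.027, 0.022, 0, -1], [0, 0, 0, -0.027, 0.022, 0, -1], [0, 0, 0, -0.027, 0.022, 0, -1], [0, 0, 0, -0.027, 0.022, 0, -1], [0, 0, 0, -0.027, 0.022, 0, -1], [0, 0, 0, -0.027, 0.022, 0, -1], [0, 0, 0, -0.027, 0.022, 0, -1], [0, 0, 0, -0.027, 0.022, 0, -1]]
  ]
}}

```text
time_s: 1.63
tool_pos: [0.3715, -0.376, 0.2069]
tcp_rot: [-3.141, 0.001, -2.901]
wrist_force: [1.3, -0.3, 0.1]
opening: 0.0002
gripper_force: 0.0
```

{"fn": "apply_moves", "kwargs": {
  "moves": [
    [[0, 0, 0, -0.027, 0.022, 0, -1], [0, 0, 0, -0.027, 0.022, 0, -1], [0, 0, 0, -0.027, 0.022, 0, -1], [0, 0, 0, -0.027, 0.022, 0, -1], [0, 0, 0, -0.027, 0.022, 0, -1], [0, 0, 0, -0.027, 0.022, 0, -1], [0, 0, 0, -0.027, 0.022, 0, -1], [0, 0, 0, -0.027, 0.022, 0, -1], [0, 0, 3.7, -0.02, 0.016, 0, -1], [0, 0, 3.7, 0, 0, 0, -1]]
  ]
}}

```text
time_s: 2.47
tool_pos: [0.5568, -0.1314, 0.2063]
tcp_rot: [-3.142, 0.001, -3.03]
wrist_force: [-0.6, -0.8, -0.3]
opening: 0.0001
gripper_force: 0.0
```

```bash
python3 - <<'E'
from h import *
cal=optics.get_calibration('wrist');im,d=optics.camera('wrist');cv2.imwrite('pics/w1.png',im[:,:,::-1])
Rm,t,_=ray(cal,(0,0));print(-Rm.T@t,Rm[2])
for n,z in (('tube_cap_1_center',.037),('jar_cap_1_center',.036),('plate_lip',.03),('trough',.004),('cover_hinge',.031)):
    for r in landmark_of('wrist',n): print(n,round(r['score'],2),np.round(r['centre']),np.round(atz(cal,r['centre'],z),4))
print(manip.get_state()['tool_pos'])
E
```

```text
[ 0.48522624 -0.14053518  0.37393606] [ 0.27922635  0.03122822 -0.95971738]
jar_cap_1_center 0.95 [376. 172.] [ 0.5291 -0.0314  0.036 ]
plate_lip 0.82 [455. 211.] [0.5629 0.0664 0.03  ]
trough 0.66 [464. 204.] [0.559  0.0902 0.004 ]
trough 0.33 [410. 215.] [0.5796 0.0295 0.004 ]
cover_hinge 0.85 [498. 210.] [0.5562 0.1139 0.031 ]
[ 0.55365827 -0.13534948  0.2066985 ]
```

View pics/w1.png

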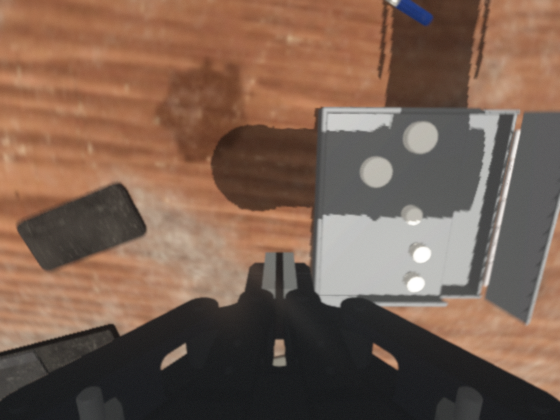

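The wrist view agrees with the top camera: the jar cap comes out within 1 mm. The tube caps are at (412,214), (421,253) and (415,283). I'm moving behind cap 1, the farthest one.

{"fn": "apply_moves", "kwargs": {
  "moves": [
    [[0, 0, 0, -0.023, 0.024, 0, -1], [0, 0, 0, -0.023, 0.024, 0, -1], [0, 0, 0, -0.023, 0.024, 0, -1], [0, 0, 0, -0.023, 0.024, 0.02, -1], [0, 0, 0, -0.023, 0.024, 0.03, -1], [0, 0, 0, 0, 0, 0.03, -1], [0, 0, 0, 0, 0, 0.03, -1], [0, 0, 0, 0, 0, 0, -1], [0, 0, 0, 0, 0, 0, -1]]
  ]
}}

```text
time_s: 3.52
tool_pos: [0.6525, -0.0056, 0.0976]
tcp_rot: [-3.141, -0.003, -3.03]
wrist_force: [0.4, 0.3, 0.9]
opening: 0.0
gripper_force: 0.0
```

```bash
python3 - <<'E'
from h import *
cal=optics.get_calibration('wrist');im,d=optics.camera('wrist');cv2.imwrite('pics/w2.png',im[:,:,::-1])
s=manip.get_state();print(s['tool_pos'],s['tcp_rot'],s['wrist_force'])
E
```

```text
[ 0.65402302 -0.00541229  0.09976731] [-3.14087441e+00  3.49088534e-04 -3.02982654e+00] [0.38437575 0.43462744 0.67170065]
```

View pics/w2.png

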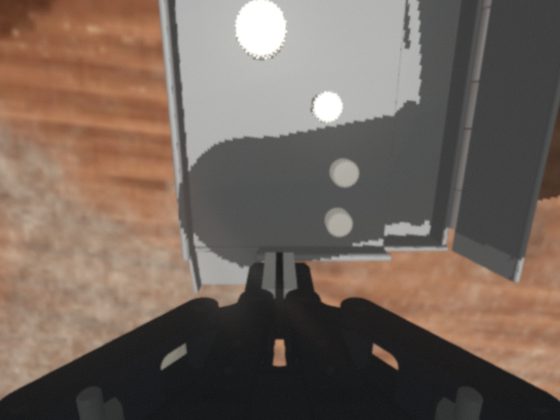

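Cap 1's top is at (338,219), cap 2's at (344,171), cap 3's at (328,106). The lip line and far wall are clear.

```bash
python3 - <<'E'
from h import *
cal=optics.get_calibration('wrist')
for n,p,z in (('c1',(338,219),.044),('c2',(344,170),.044),('c3',(328,106),.044),('jar',(261,27),.042),('lip at end wall',(384,247),.03),('lip up',(397,100),.03),('wall far inner top',(385,250),.03),('wall far at right',(200,252),.047),('tcp',(279,252),.1),('hinge far',(449,243),.03),('hinge near',(484,20),.03)):
    print(n,np.round(atz(cal,p,z),4))
E
```

```text
c1 [0.6485 0.0364 0.044 ]
c2 [0.6124 0.0347 0.044 ]
c3 [0.5715 0.017  0.044 ]
jar [ 0.5292 -0.0318  0.042 ]
lip at end wall [0.6718 0.0799 0.03  ]
lip up [0.5614 0.0666 0.03  ]
wall far inner top [0.6743 0.0812 0.03  ]
wall far at right [ 0.6845 -0.0625  0.047 ]
tcp [ 0.6551 -0.0064  0.1   ]
hinge far [0.6627 0.1307 0.03  ]
hinge near [0.506  0.1131 0.03  ]
```

{"fn": "apply_moves", "kwargs": {
  "moves": [
    [[0, 0, 0, 0, 0, 0.025, -1], [0, 0, 0, 0, 0, 0.025, -1], [0, 0, 0, 0, 0, 0.012, -1], [0, 0, 0, 0, 0, 0, -1], [0, 0, 0, 0, 0, 0, -1]]
  ]
}}

```text
time_s: 3.98
tool_pos: [0.6545, -0.0048, 0.0382]
tcp_rot: [-3.141, 0.001, -3.03]
wrist_force: [0.0, 0.2, 0.4]
opening: 0.0001
gripper_force: 0.0
```

{"fn": "apply_moves", "kwargs": {
  "moves": [
    [[0, 0, 0, 0, 0.01, 0, -1], [0, 0, 0, 0, 0.01, 0, -1], [0, 0, 0, 0, 0.008, 0, -1], [0, 0, 0, 0, 0.008, 0, -1], [0, 0, 0, 0, 0.008, 0, -1], [0, 0, 0, 0, 0.008, 0, -1], [0, 0, 0, 0, 0.008, 0, -1], [0, 0, 0, 0, 0.008, 0, -1], [0, 0, 0, 0, 0.008, 0, -1], [0, 0, 0, 0, 0.008, 0, -1]]
  ]
}}

```text
time_s: 4.82
tool_pos: [0.6441, 0.0798, 0.0365]
tcp_rot: [-3.142, -0.0, -3.03]
wrist_force: [-0.2, -0.5, -0.1]
opening: 0.0002
gripper_force: 0.0
```

{"fn": "apply_moves", "kwargs": {
  "moves": [
    [[0, 0, 0, 0, 0.003, 0, -1], [0, 0, 0, 0, 0, 0, -1], [0, 0, 0, 0, 0, 0, -1], [0, 0, 0, 0, -0.006, 0, -1], [0, 0, 0, 0, 0, -0.025, -1], [0, 0, 0, 0, 0, -0.025, -1], [0, 0, 0, 0.01, -0.03, 0, -1], [0, 0, 0, 0.01, -0.03, 0, -1], [0, 0, 0, 0, 0, 0, -1], [0, 0, 0, 0, 0, 0, -1]]
  ]
}}

```text
time_s: 5.65
tool_pos: [0.631, 0.0118, 0.0869]
tcp_rot: [3.142, 0.0, -3.033]
wrist_force: [-0.5, 0.1, -0.0]
opening: 0.0001
gripper_force: 0.0
```

```bash
python3 - <<'E'
from h import *
cal=optics.get_calibration('wrist');im,d=optics.camera('wrist');cv2.imwrite('pics/w3.png',im[:,:,::-1])
s=manip.get_state();print(s['time_s'],s['tool_pos'],s['tcp_rot'],s['wrist_force'])
E
```

```text
5.7 [0.63134257 0.01278606 0.08677329] [ 3.14154812e+00  2.63423829e-04 -3.03193730e+00] [-0.28300223  0.19162572 -1.23303842]
```

View pics/w3.png

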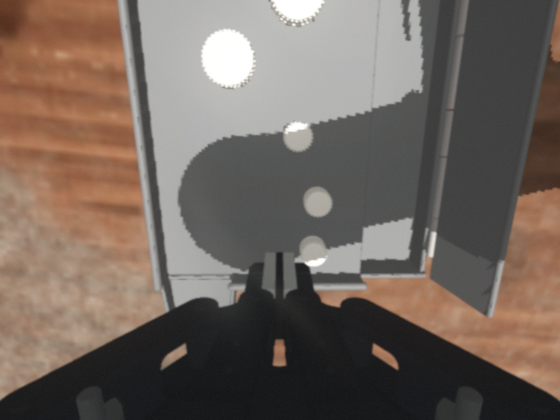

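Cap 1 still stands at about (313,250). I need its position.

```bash
python3 - <<'E'
from h import *
cal=optics.get_calibration('wrist')
_,D=optics.camera('wrist')
for n,p,z in (('c1',(313,250),.044),('c2',(317,202),.044),('c3',(298,136),.044),('tip l',(265,255),.087),('tip r',(295,255),.087),('jar',(228,58),.042)):
    print(n,np.round(atz(cal,p,z),4),np.round(atd(cal,p,D[p[1],p[0]]),4))
for c in range(255,310,4): print(c,[np.round(atd(cal,(c,r),D[r,c])[2],3) if D[r,c]>0 else 0 for r in (246,252,256,262,270,280)])
im,d=optics.camera('scene');cal=optics.get_calibration('scene')
for r in landmark_of('scene','tube_cap_1_center'): print(round(r['score'],2),np.round(r['centre']),np.round(atz(cal,r['centre'],.037),4))
cv2.imwrite('pics/s3.png',cv2.resize(im[150:260,210:350,::-1],None,fx=5,fy=5))
E
```

```text
c1 [0.6469 0.0377 0.044 ] [0.647  0.0377 0.0437]
c2 [0.6117 0.0355 0.044 ] [0.6115 0.0354 0.0447]
c3 [0.5697 0.0172 0.044 ] [0.5697 0.0173 0.0432]
tip l [0.6351 0.0041 0.087 ] [0.6604 0.0042 0.0308]
tip r [0.6333 0.021  0.087 ] [0.658  0.0268 0.0304]
jar [ 0.5285 -0.0306  0.042 ] [ 0.5284 -0.0308  0.0413]
255 [np.float64(0.029), np.float64(0.029), np.float64(0.03), np.float64(0.03), np.float64(0.126), np.float64(0.136)]
259 [np.float64(0.029), np.float64(0.03), np.float64(0.031), np.float64(0.03), np.float64(0.126), np.float64(0.136)]
263 [np.float64(0.03), np.float64(0.03), np.float64(0.03), np.float64(0.03), np.float64(0.126), np.float64(0.143)]
267 [np.float64(0.031), np.float64(0.03), np.float64(0.12), np.float64(0.127), np.float64(0.134), np.float64(0.142)]
271 [np.float64(0.03), np.float64(0.03), np.float64(0.12), np.float64(0.127), np.float64(0.134), np.float64(0.143)]
275 [np.float64(0.031), np.float64(0.03), np.float64(0.12), np.float64(0.127), np.float64(0.134), np.float64(0.143)]
279 [np.float64(0.03), np.float64(0.03), np.float64(0.119), np.float64(0.126), np.float64(0.13
[... 186 characters left out ...]
.float64(0.12), np.float64(0.127), np.float64(0.135), np.float64(0.144)]
291 [np.float64(0.03), np.float64(0.03), np.float64(0.121), np.float64(0.126), np.float64(0.135), np.float64(0.143)]
295 [np.float64(0.031), np.float64(0.03), np.float64(0.031), np.float64(0.03), np.float64(0.135), np.float64(0.142)]
299 [np.float64(0.035), np.float64(0.04), np.float64(0.03), np.float64(0.03), np.float64(0.126), np.float64(0.136)]
303 [np.float64(0.043), np.float64(0.045), np.float64(0.045), np.float64(0.043), np.float64(0.126), np.float64(0.135)]
307 [np.float64(0.044), np.float64(0.044), np.float64(0.045), np.float64(0.045), np.float64(0.126), np.float64(0.136)]
0.53 [289. 208.] [0.5695 0.0147 0.037 ]
```

View pics/s3.png

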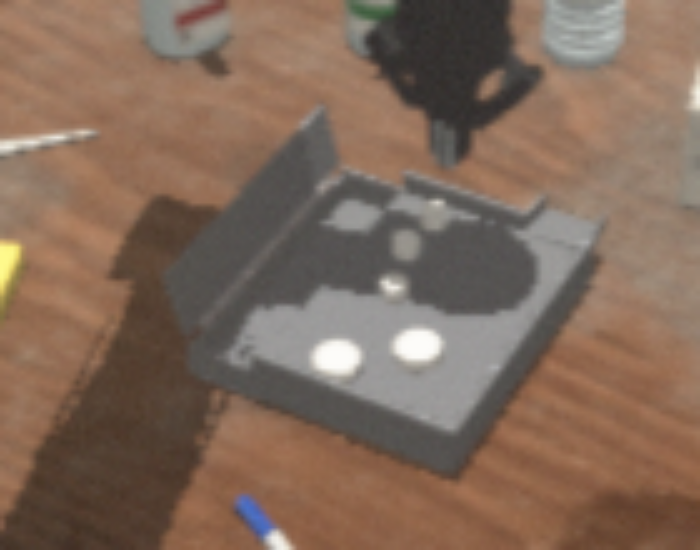

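The sweep passed over the cap, and the visible fingertips look higher than the reported TCP. I'm checking the tip height from both cameras.

```bash
python3 - <<'E'
from h import *
cal=optics.get_calibration('wrist');_,D=optics.camera('wrist')
s=manip.get_state();print(s['tool_pos'],s['q'],s['opening'])
print('tcp px',proj(cal,s['tool_pos']))
for p in ((279,252),(279,253),(279,254),(279,255),(279,258)): print(p,atd(cal,p,D[p[1],p[0]]).round(4))
im,d=optics.camera('scene');cal=optics.get_calibration('scene');print('scene tcp px',proj(cal,s['tool_pos']))
for r in range(170,190,1): print(r,[atd(cal,(c,r),d[r,c]).round(3).tolist() for c in (297,299,301)])
E
```

```text
[0.63155321 0.01455466 0.08641394] [ 3.31527007e-01  3.85691926e-01 -2.40480606e-01  1.30173943e-06
 -9.44790124e-01 -1.79016463e+00] 9.791920084925413e-05
tcp px [281.2982324  250.25499339]
(279, 252) [0.6563 0.016  0.0319]
(279, 253) [0.6198 0.0119 0.1176]
(279, 254) [0.6201 0.012  0.1181]
(279, 255) [0.6203 0.012  0.1187]
(279, 258) [0.6204 0.012  0.1216]
scene tcp px [299.12924043 187.23409727]
170 [[0.622, 0.018, 0.166], [0.63, 0.016, 0.162], [0.619, 0.001, 0.176]]
171 [[0.62, 0.017, 0.163], [0.628, 0.015, 0.16], [0.623, 0.003, 0.168]]
172 [[0.617, 0.015, 0.162], [0.621, 0.009, 0.162], [0.621, 0.002, 0.166]]
173 [[0.622, 0.018, 0.154], [0.622, 0.01, 0.157], [0.619, 0.0, 0.163]]
174 [[0.624, 0.019, 0.148], [0.622, 0.01, 0.153], [0.622, 0.002, 0.156]]
175 [[0.619, 0.016, 0.147], [0.621, 0.01, 0.149], [0.621, 0.001, 0.153]]
176 [[0.622, 0.018, 0.14], [0.623, 0.011, 0.143], [0.622, 0.002, 0.148]]
177 [[0.623, 0.019, 0.135], [0.622, 0.01, 0.14], [0.627, 0.005, 0.139]]
178 [[0.619, 0.016, 0.135], [0.621, 0.009, 0.137], [0.629, 0.006, 0.133]]
179 [[0.618, 0.015, 0.132], [0.622, 0.01, 0.132], [0.626, 0.004, 0.132]]
180 [[0.619, 0.016, 0.126], [0.624, 0.011, 0.125], [0.626, 0.004, 0.127]]
181 [[0.62, 0.016, 0.121], [0.62, 0.008, 0.125], [0.626, 0.004, 0.122]]
182 [[0.62, 0.016, 0.117], [0.62, 0.008, 0.121], [0.627, 0.004, 0.118]]
183 [[0.732, 0.09, 0.004], [0.623, 0.01, 0.113], [0.742, 0.078, 0.003]]
184 [[0.727, 0.087, 0.003], [0.735, 0.083, -0.0], [0.737, 0.075, 0.002]]
185 [[0.723, 0.083, 0.003], [0.734, 0.082, -0.004], [0.736, 0.074, -0.001]]
186 [[0.672, 0.05, 0.048], [0.725, 0.076, -0.0], [0.727, 0.068, 0.002]]
187 [[0.673, 0.05, 0.043], [0.675, 0.043, 0.044], [0.676, 0.035, 0.048]]
188 [[0.674, 0.051, 0.037], [0.673, 0.042, 0.041], [0.671, 0.032, 0.048]]
189 [[0.675, 0.052, 0.031], [0.673, 0.042, 0.037], [0.676, 0.035, 0.038]]
```

Both cameras put the real fingertips about 28 mm above the reported TCP, so the first sweep passed over the caps and touched nothing. I'll subtract that offset in z: a reported z of about 0.009 puts the tips about 7 mm above the plate. I'll go down gently and watch the force.

{"fn": "apply_moves", "kwargs": {
  "moves": [
    [[0, 0, 0, -0.009, -0.011, 0, -1], [0, 0, 0, -0.009, -0.011, 0, -1], [0, 0, 0, 0, 0, 0.025, -1], [0, 0, 0, 0, 0, 0.025, -1], [0, 0, 0, 0, 0, 0.012, -1], [0, 0, 0, 0, 0, 0.005, -1], [0, 0, 0, 0, 0, 0.005, -1], [0, 0, 0, 0, 0, 0.003, -1], [0, 0, 0, 0, 0, 0, -1], [0, 0, 0, 0, 0, 0, -1]]
  ]
}}

```text
time_s: 6.78
tool_pos: [0.6524, -0.0055, 0.0125]
tcp_rot: [-3.142, 0.001, -3.03]
wrist_force: [0.4, -0.3, 0.5]
opening: 0.0
gripper_force: 0.0
```

```bash
python3 - <<'E'
from h import *
cal=optics.get_calibration('wrist');_,D=optics.camera('wrist');s=manip.get_state();print(s['tool_pos'],s['wrist_force'])
for p in ((279,250),(279,252),(279,253),(279,254),(279,256)): print(p,atd(cal,p,D[p[1],p[0]]).round(4))
im,d=optics.camera('scene');cal=optics.get_calibration('scene');u=proj(cal,s['tool_pos']+np.array([0,0,.028]));print(u)
c=int(round(u[0]))
for r in range(int(u[1])-4,int(u[1])+5): print(r,[atd(cal,(k,r),d[r,k]).round(3).tolist() for k in (c-1,c,c+1)])
E
```

```text
[ 0.65245059 -0.00550977  0.01264176] [ 0.07961014 -0.65556995 -0.40591956]
(279, 250) [ 0.6445 -0.0075  0.0307]
(279, 252) [ 0.6462 -0.0073  0.0293]
(279, 253) [ 0.6411 -0.0079  0.0424]
(279, 254) [ 0.6409 -0.0079  0.0438]
(279, 256) [ 0.6409 -0.0079  0.0461]
[306.81495242 196.09634356]
192 [[0.639, -0.009, 0.071], [0.639, -0.014, 0.073], [0.647, -0.013, 0.067]]
193 [[0.647, -0.005, 0.058], [-0.309, -0.594, 1.015], [0.644, -0.015, 0.066]]
194 [[0.64, -0.01, 0.062], [0.645, -0.011, 0.058], [0.645, -0.015, 0.06]]
195 [[0.639, -0.01, 0.057], [0.641, -0.013, 0.058], [0.645, -0.015, 0.056]]
196 [[0.644, -0.008, 0.048], [0.644, -0.011, 0.05], [0.644, -0.016, 0.052]]
197 [[0.641, -0.009, 0.046], [0.642, -0.013, 0.047], [0.647, -0.014, 0.045]]
198 [[0.651, -0.003, 0.031], [0.641, -0.014, 0.044], [0.647, -0.014, 0.039]]
199 [[0.647, -0.006, 0.031], [0.65, -0.008, 0.03], [0.649, -0.013, 0.033]]
200 [[0.644, -0.008, 0.03], [0.646, -0.011, 0.029], [0.646, -0.015, 0.031]]
```

{"fn": "apply_moves", "kwargs": {
  "moves": [
    [[0, 0, 0, 0, 0, 0.002, -1], [0, 0, 0, 0, 0, 0.002, -1], [0, 0, 0, 0, 0.007, 0, -1], [0, 0, 0, 0, 0.007, 0, -1], [0, 0, 0, 0, 0.007, 0, -1], [0, 0, 0, 0, 0.007, 0, -1], [0, 0, 0, 0, 0.007, 0, -1]]
  ]
}}

```text
time_s: 7.47
tool_pos: [0.6478, 0.0301, 0.0076]
tcp_rot: [-3.142, 0.0, -3.029]
wrist_force: [-1.0, 0.3, 0.5]
opening: 0.0003
gripper_force: 0.0
```

```bash
cat > look.py <<'E'
from h import *
# white blobs on the tray in the wrist view, by depth/brightness; heights tell plate or trough
import sys
cam=sys.argv[1] if len(sys.argv)>1 else 'wrist'
cal=optics.get_calibration(cam);im,D=optics.camera(cam);s=manip.get_state();print(s['time_s'],s['tool_pos'],s['wrist_force'])
for n in ('tube_cap_1_center','jar_cap_1_center'):
    for r in regions_of(cam,n):
        if r['score']<.25: continue
        m=r['pixels']&(D>0); v,u=np.nonzero(m)
        if len(u)<5: continue
        P=atd(cal,(u.mean(),v.mean()),np.median(D[m]));print(n[:4],round(r['score'],2),len(u),P.round(4))
E
python3 look.py; python3 look.py top
```

```text
7.5167 [0.64780102 0.03111333 0.00769003] [-0.1165447   1.2756596   0.15717323]
tube 0.96 1852 [0.5698 0.0165 0.0442]
jar_ 0.97 959 [ 0.5419 -0.0279  0.0392]
7.6667 [0.64778978 0.02954353 0.00760713] [-0.16276581  0.36056897 -0.01897075]
jar_ 0.62 77 [ 0.5278 -0.0316  0.0415]
```

{"fn": "apply_moves", "kwargs": {
  "moves": [
    [[0, 0, 0, 0, 0.007, 0, -1], [0, 0, 0, 0, 0.007, 0, -1], [0, 0, 0, 0, 0.007, 0, -1], [0, 0, 0, 0, 0.007, 0, -1], [0, 0, 0, 0, 0.007, 0, -1], [0, 0, 0, 0, 0.007, 0, -1], [0, 0, 0, 0, 0.007, 0, -1], [0, 0, 0, 0, 0, 0, -1], [0, 0, 0, 0, 0, 0, -1], [0, 0, 0, 0, -0.008, 0, -1]]
  ]
}}

```text
time_s: 8.6
tool_pos: [0.6433, 0.0706, 0.0076]
tcp_rot: [3.142, 0.0, -3.029]
wrist_force: [0.0, -1.0, -0.0]
opening: -0.0001
gripper_force: 0.0
```

{"fn": "apply_moves", "kwargs": {
  "moves": [
    [[0, 0, 0, 0, 0, -0.02, -1], [0, 0, 0, 0, 0, -0.02, -1], [0, 0, 0, 0.008, -0.019, -0.01, -1], [0, 0, 0, 0.008, -0.019, 0, -1], [0, 0, 0, 0.008, -0.019, 0, -1], [0, 0, 0, 0.008, -0.019, 0, -1], [0, 0, 0, 0, 0, 0, -1], [0, 0, 0, 0, 0, 0, -1]]
  ]
}}

```text
time_s: 9.27
tool_pos: [0.6196, -0.0111, 0.0578]
tcp_rot: [-3.142, 0.0, -3.032]
wrist_force: [-0.3, -0.3, 0.9]
opening: -0.0002
gripper_force: 0.0
```

```bash
python3 - <<'E'
from h import *
im,_=optics.camera('wrist');s=manip.get_state();print(s['time_s'],s['tool_pos']);cv2.imwrite('pics/w4.png',im[:,:,::-1])
E
```

```text
9.3167 [ 0.62002866 -0.01025476  0.05777128]
```

View pics/w4.png

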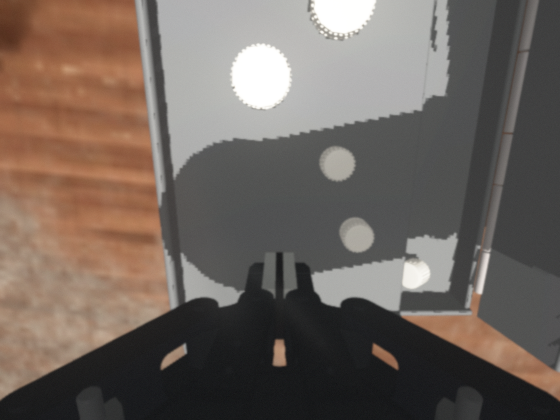

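Cap 1 lies in the trough at (414,271); cap 2 is at (357,234) and cap 3 at (337,163). Cap 2 is next.

{"fn": "apply_moves", "kwargs": {
  "moves": [
    [[0, 0, 0, 0.003, 0, 0.02, -1], [0, 0, 0, 0, 0, 0.02, -1], [0, 0, 0, 0, 0, 0.007, -1], [0, 0, 0, 0, 0, 0.003, -1], [0, 0, 0, 0, 0, 0, -1], [0, 0, 0, 0, 0.007, 0, -1], [0, 0, 0, 0, 0.007, 0, -1], [0, 0, 0, 0, 0.007, 0, -1], [0, 0, 0, 0, 0.007, 0, -1], [0, 0, 0, 0, 0.007, 0, -1]]
  ]
}}

```text
time_s: 10.15
tool_pos: [0.6133, 0.0262, 0.0082]
tcp_rot: [3.141, 0.001, -3.029]
wrist_force: [0.2, -0.9, 0.3]
opening: -0.0002
gripper_force: 0.6
```

{"fn": "apply_moves", "kwargs": {
  "moves": [
    [[0, 0, 0, 0, 0.007, 0, -1], [0, 0, 0, 0, 0.007, 0, -1], [0, 0, 0, 0, 0.007, 0, -1], [0, 0, 0, 0, 0.007, 0, -1], [0, 0, 0, 0, 0.007, 0, -1], [0, 0, 0, 0, 0.007, 0, -1], [0, 0, 0, 0, 0.007, 0, -1], [0, 0, 0, 0, 0.003, 0, -1], [0, 0, 0, 0, 0, 0, -1], [0, 0, 0, 0, 0, 0, -1]]
  ]
}}

```text
time_s: 10.98
tool_pos: [0.6071, 0.0771, 0.0074]
tcp_rot: [-3.142, -0.0, -3.03]
wrist_force: [0.9, 0.0, 0.9]
opening: -0.0002
gripper_force: 0.0
```

{"fn": "apply_moves", "kwargs": {
  "moves": [
    [[0, 0, 0, 0, -0.008, 0, -1], [0, 0, 0, 0, 0, -0.02, -1], [0, 0, 0, 0, 0, -0.02, -1], [0, 0, 0, 0.01, -0.019, -0.01, -1], [0, 0, 0, 0.01, -0.019, 0, -1], [0, 0, 0, 0.01, -0.019, 0, -1], [0, 0, 0, 0.01, -0.019, 0, -1], [0, 0, 0, 0, -0.016, 0, -1], [0, 0, 0, 0, 0, 0, -1], [0, 0, 0, 0, 0, 0, -1]]
  ]
}}

```text
time_s: 11.82
tool_pos: [0.5786, -0.0284, 0.0577]
tcp_rot: [3.142, 0.0, -3.032]
wrist_force: [0.3, 0.0, -0.3]
opening: 0.0001
gripper_force: 0.0
```

```bash
python3 - <<'E'
from h import *
im,_=optics.camera('wrist');s=manip.get_state();print(s['time_s'],s['tool_pos']);cv2.imwrite('pics/w5.png',im[:,:,::-1])
E
```

```text
11.8667 [ 0.57873656 -0.02772242  0.05765301]
```

View pics/w5.png

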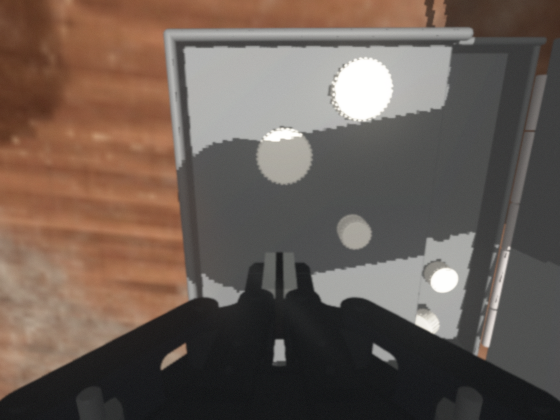

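Two caps are in the trough, at (428,318) and (441,277). Cap 3 is at (354,231), and both jar caps are untouched.

{"fn": "apply_moves", "kwargs": {
  "moves": [
    [[0, 0, 0, 0.0035, 0, 0.02, -1], [0, 0, 0, 0, 0, 0.02, -1], [0, 0, 0, 0, 0, 0.007, -1], [0, 0, 0, 0, 0, 0.003, -1], [0, 0, 0, 0, 0, 0, -1], [0, 0, 0, 0, 0.007, 0, -1], [0, 0, 0, 0, 0.007, 0, -1], [0, 0, 0, 0, 0.007, 0, -1], [0, 0, 0, 0, 0.007, 0, -1], [0, 0, 0, 0, 0.007, 0, -1]]
  ]
}}

```text
time_s: 12.7
tool_pos: [0.5715, 0.0084, 0.0082]
tcp_rot: [3.141, 0.001, -3.029]
wrist_force: [0.2, -0.5, 0.4]
opening: 0.0003
gripper_force: 0.6
```

{"fn": "apply_moves", "kwargs": {
  "moves": [
    [[0, 0, 0, 0, 0.007, 0, -1], [0, 0, 0, 0, 0.007, 0, -1], [0, 0, 0, 0, 0.007, 0, -1], [0, 0, 0, 0, 0.007, 0, -1], [0, 0, 0, 0, 0.007, 0, -1], [0, 0, 0, 0, 0.007, 0, -1], [0, 0, 0, 0, 0.007, 0, -1], [0, 0, 0, 0, 0.007, 0, -1], [0, 0, 0, 0, 0.007, 0, -1], [0, 0, 0, 0, 0.002, 0, -1]]
  ]
}}

```text
time_s: 13.53
tool_pos: [0.5638, 0.0732, 0.0073]
tcp_rot: [3.141, -0.0, -3.029]
wrist_force: [-0.2, -0.6, 0.2]
opening: -0.0002
gripper_force: 0.0
```

{"fn": "apply_moves", "kwargs": {
  "moves": [
    [[0, 0, 0, 0, 0, 0, -1], [0, 0, 0, 0, 0, 0, -1], [0, 0, 0, 0, -0.008, 0, -1], [0, 0, 0, 0, 0, -0.03, -1], [0, 0, 0, 0, -0.02, -0.03, -1], [0, 0, 0, 0, -0.02, -0.03, -1], [0, 0, 0, 0, -0.02, -0.02, -1], [0, 0, 0, 0, 0, 0, -1], [0, 0, 0, 0, 0, 0, -1]]
  ]
}}

```text
time_s: 14.28
tool_pos: [0.5723, 0.003, 0.1189]
tcp_rot: [3.141, 0.003, -3.032]
wrist_force: [0.0, 0.9, -0.6]
opening: -0.0001
gripper_force: 0.0
```

```bash
python3 - <<'E'
from h import *
cal=optics.get_calibration('wrist');im,D=optics.camera('wrist');s=manip.get_state();print(s['time_s'],s['tool_pos']);cv2.imwrite('pics/w6.png',im[:,:,::-1]);np.save('w6d.npy',D)
r=regions_of('wrist','cover')
Rt=lambda yaw:np.array([[np.cos(yaw),np.sin(yaw)],[-np.sin(yaw),np.cos(yaw)]])
for q in r[:1]:
    m=q['pixels']&(D>0);v,u=np.nonzero(m);P=np.array([atd(cal,(a,b),D[b,a]) for a,b in zip(u[::15],v[::15])])
    T=(P[:,:2]@Rt(.1116).T);print(q['score'],len(u),'perp dist range',np.percentile(T[:,1],[2,50,98]),np.percentile(P[:,2],[2,50,98]));print(np.c_[T,P[:,2]][::max(1,len(P)//12)].round(4))
print('lip perp', Rt(.1116)@[.6,.0711])
E
```

```text
14.3333 [0.57136777 0.00346556 0.11760238]
0.58 17445 perp dist range [0.05311267 0.0625273  0.06965072] [0.0332626  0.06416136 0.08558217]
[[0.4435 0.1193 0.0013]
 [0.4719 0.0637 0.0665]
 [0.4837 0.0561 0.0393]
 [0.4991 0.0573 0.0428]
 [0.5128 0.0614 0.0624]
 [0.5286 0.0593 0.0517]
 [0.54   0.0652 0.0731]
 [0.5678 0.0548 0.0339]
 [0.5727 0.0653 0.0762]
 [0.5936 0.064  0.0683]
 [0.6205 0.0595 0.0548]
 [0.6449 0.0598 0.0539]
 [0.6581 0.0654 0.075 ]]
lip perp [0.60418581 0.00383661]
```

View pics/w6.png

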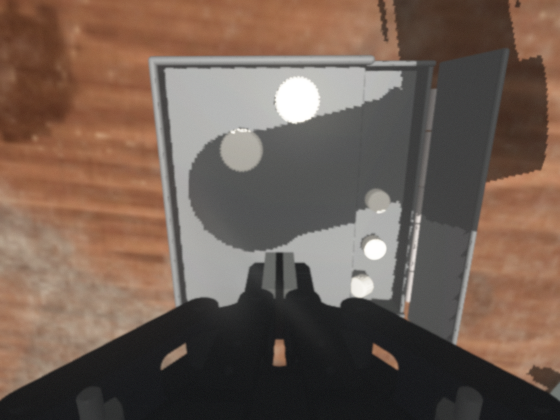

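All three tube caps lie in the trough, at (377,200), (374,248) and (361,285), and both jar caps are still on the plate. The cover stands open with its free edge 16 mm outside the hinge. Next I cross high over it, to its outer side.

{"fn": "apply_moves", "kwargs": {
  "moves": [
    [[0, 0, 0, 0, 0, -0.03, -1], [0, 0, 0, 0, 0.02, -0.015, -1], [0, 0, 0, 0, 0.03, 0, -1], [0, 0, 0, 0, 0.03, 0, -1], [0, 0, 0, 0, 0.03, 0, -1], [0, 0, 0, 0, 0.03, 0, -1], [0, 0, 0, 0, 0.03, 0, -1], [0, 0, 0, 0, 0.005, 0, -1], [0, 0, 0, 0, 0, 0, -1]]
  ]
}}

```text
time_s: 15.13
tool_pos: [0.5511, 0.1802, 0.161]
tcp_rot: [-3.14, -0.002, -3.027]
wrist_force: [-1.0, -0.5, -0.6]
opening: -0.0001
gripper_force: 0.0
```

{"fn": "apply_moves", "kwargs": {
  "moves": [
    [[0, 0, 0, 0, 0, 0.03, -1], [0, 0, 0, 0, 0, 0.03, -1], [0, 0, 0, 0, 0, 0.03, -1], [0, 0, 0, 0, 0, 0.025, -1], [0, 0, 0, 0, 0, 0.01, -1], [0, 0, 0, 0, 0, 0, -1], [0, 0, 0, 0, 0, 0, -1]]
  ]
}}

```text
time_s: 15.72
tool_pos: [0.5523, 0.1778, 0.0376]
tcp_rot: [-3.141, -0.001, -3.03]
wrist_force: [1.1, 0.1, 0.9]
opening: 0.0001
gripper_force: 0.0
```

{"fn": "apply_moves", "kwargs": {
  "moves": [
    [[0, 0, 0, 0, -0.008, 0, -1], [0, 0, 0, 0, -0.008, 0, -1], [0, 0, 0, 0, -0.008, 0, -1], [0, 0, 0, 0, -0.008, 0, -1], [0, 0, 0, 0, -0.008, 0, -1], [0, 0, 0, 0, -0.008, 0, -1], [0, 0, 0, 0, -0.008, 0, -1], [0, 0, 0, 0, -0.008, 0, -1], [0, 0, 0, 0, -0.008, 0, -1], [0, 0, 0, 0, -0.008, 0, -1]]
  ]
}}

```text
time_s: 16.55
tool_pos: [0.561, 0.098, 0.0375]
tcp_rot: [-3.142, -0.0, -3.03]
wrist_force: [-0.0, 0.8, 0.3]
opening: 0.0001
gripper_force: 0.2
```

{"fn": "apply_moves", "kwargs": {
  "moves": [
    [[0, 0, 0, 0, -0.002, 0.004, -1], [0, 0, 0, 0, -0.002, 0.004, -1], [0, 0, 0, 0, 0, 0.004, -1], [0, 0, 0, 0, 0, 0.004, -1], [0, 0, 0, 0, 0, 0.004, -1], [0, 0, 0, 0, 0, 0.004, -1], [0, 0, 0, 0, 0, 0.003, -1], [0, 0, 0, 0, 0, 0.002, -1], [0, 0, 0, 0, 0, 0, -1], [0, 0, 0, 0, 0, 0, -1]]
  ]
}}

```text
time_s: 17.38
tool_pos: [0.5615, 0.095, 0.0085]
tcp_rot: [3.142, -0.0, -3.03]
wrist_force: [0.3, 0.8, 0.5]
opening: 0.0001
gripper_force: 0.0
```

{"fn": "apply_moves", "kwargs": {
  "moves": [
    [[0, 0, 0, 0, -0.004, 0.001, -1], [0, 0, 0, 0, -0.004, 0.001, -1], [0, 0, 0, 0, 0, 0.001, -1], [0, 0, 0, 0, 0, 0.001, -1], [0, 0, 0, 0, 0, 0, -1], [0, 0, 0, 0, 0, 0, -1]]
  ]
}}

```text
time_s: 17.88
tool_pos: [0.5645, 0.0887, 0.008]
tcp_rot: [3.14, 0.005, -3.028]
wrist_force: [-8.4, 6.8, 26.7]
opening: 0.0004
gripper_force: 13.5
```

{"fn": "apply_moves", "kwargs": {
  "moves": [
    [[0, 0, 0, 0, 0, 0.001, -1], [0, 0, 0, 0, 0, 0, -1]]
  ]
}}

```text
time_s: 18.05
tool_pos: [0.5645, 0.0887, 0.0079]
tcp_rot: [3.14, 0.006, -3.028]
wrist_force: [-12.1, 6.6, 36.3]
opening: -0.0003
gripper_force: 17.9
```

```bash
cat > cov.py <<'E'
from h import *
s=manip.get_state();print(s['time_s'],s['tool_pos'],s['wrist_force'])
for cam in ('scene','wrist'):
    cal=optics.get_calibration(cam);_,D=optics.camera(cam)
    # depth-sampled heights along cover cross-sections (p distance from hinge .0535)
    v,u=np.nonzero(D>0);k=np.arange(0,len(u),1)
    Rm,t,_=ray(cal,(0,0))
    pts=cv2.undistortPoints(np.c_[u,v].astype(np.float64)[:,None],np.array([[cal['fx'],0,cal['cx']],[0,cal['fy'],cal['cy']],[0,0,1.]]),np.array([cal['k1'],0,0,0]))[:,0]
    P=(np.c_[pts,np.ones(len(u))]*D[v,u][:,None]-t)@Rm
    a=.9938*P[:,0]+.1114*P[:,1];p=-.1114*P[:,0]+.9938*P[:,1]
    for a0,a1 in ((.47,.5),(.5,.53),(.6,.63),(.63,.66)):
        print(cam,a0,[(round(float(np.median(P[m,2])),4) if (m:=(a>a0)&(a<a1)&(abs(p-q)<.003)&(P[:,2]<.095)).sum()>3 else None) for q in (-.012,-.004,.004,.012,.02,.03,.04,.05,.06,.07)])
E
python3 cov.py
```

```text
18.05 [0.56454191 0.08870207 0.00785394] [-12.10075782   6.57574208  36.25671699]
scene 0.47 [0.0284, 0.0307, 0.0345, 0.0344, 0.034, 0.0338, 0.0322, 0.0338, None, -0.0004]
scene 0.5 [0.0287, 0.0312, 0.0329, 0.0329, 0.0326, 0.0324, 0.0321, 0.0328, None, None]
scene 0.6 [0.0306, 0.0308, 0.0331, 0.0337, None, None, None, None, None, None]
scene 0.63 [0.0302, 0.0316, 0.0331, 0.0324, None, None, 0.0341, None, None, None]
wrist 0.47 [0.0303, 0.0304, 0.0334, 0.0331, 0.0332, 0.0332, 0.0332, 0.0333, 0.0005, 0.0003]
wrist 0.5 [0.0303, 0.0303, 0.0333, 0.0331, 0.0332, 0.0332, 0.0332, 0.0332, 0.0321, 0.0003]
wrist 0.6 [None, None, None, None, 0.033, 0.033, None, None, None, 0.0003]
wrist 0.63 [None, None, None, None, None, None, None, None, None, None]
```

The cover is flat at 33 mm, against the stop. I'll lift off and check.

{"fn": "apply_moves", "kwargs": {
  "moves": [
    [[0, 0, 0, 0, 0, -0.004, -1], [0, 0, 0, 0, 0, -0.006, -1], [0, 0, 0, 0, 0, -0.03, -1], [0, 0, 0, 0, 0, -0.035, -1], [0, 0, 0, 0, 0, -0.035, -1], [0, 0, 0, 0, 0, -0.03, -1], [0, 0, 0, 0, 0, 0, -1], [0, 0, 0, 0, 0, 0, -1]]
  ]
}}

```text
time_s: 18.82
tool_pos: [0.5634, 0.0872, 0.1456]
tcp_rot: [3.14, 0.004, -3.03]
wrist_force: [-0.3, -0.9, -0.9]
opening: 0.0002
gripper_force: 0.0
```

```bash
python3 cov.py; python3 - <<'E'
from h import *
im,_=optics.camera('scene');cv2.imwrite('pics/s7.png',cv2.resize(im[150:260,210:350,::-1],None,fx=5,fy=5))
E
```

```text
18.8167 [0.56339896 0.08720608 0.14557799] [-0.25458092 -0.9350569  -0.93233067]
scene 0.47 [0.0284, 0.0298, 0.0335, 0.0335, 0.0337, 0.0339, 0.0333, 0.0321, None, 0.0036]
scene 0.5 [0.0247, 0.0305, 0.0331, 0.0338, 0.0344, 0.0338, 0.0345, 0.0329, None, None]
scene 0.6 [0.0307, 0.0323, 0.0349, 0.0337, 0.0325, 0.0332, 0.0348, 0.0351, None, None]
scene 0.63 [0.0291, 0.0316, 0.0337, 0.0333, 0.0345, 0.0348, 0.0335, 0.0337, None, None]
wrist 0.47 [0.0303, 0.0304, 0.0335, 0.0333, 0.0333, 0.0333, 0.0332, 0.0332, 0.0005, 0.0004]
wrist 0.5 [0.0302, 0.0304, 0.0335, 0.0333, 0.0331, 0.0332, 0.0332, 0.0332, 0.0012, 0.0004]
wrist 0.6 [0.0302, 0.0302, 0.0334, 0.0332, 0.0332, 0.0331, 0.0331, 0.033, 0.0311, 0.0003]
wrist 0.63 [0.0302, 0.0303, None, None, None, None, None, 0.0332, 0.0318, 0.0003]
```

View pics/s7.png

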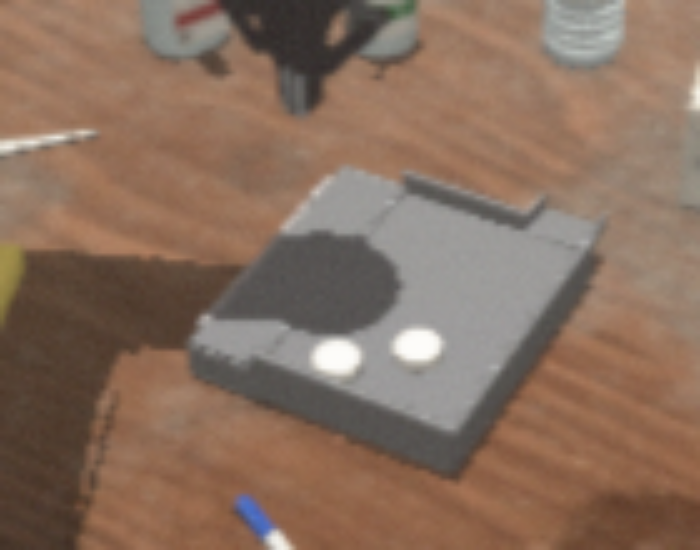

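The cover lies flat and shut, both jar caps are where they started (337,358 and 417,347 in the crop), and the gripper is clear. I'm handing the job in.

```bash
python3 -c "
from rig import workorder;print(workorder.close_job())"
```

```text
the job is handed in; nothing more can be done
None
```

The three tube caps are in the trough, both jar caps are still on the plate, the cover lies fully shut, and the job was handed in at about 19 s.

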